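# Sort sanding blocks by feel: fresh grit to the sloping rest, worn one to the tray

## Task

The two blue sanding blocks in the aluminium stand look alike, but one has a fresh coarse sole and the other is worn smooth. Take the left one and then the right one out of the stand (left and right as the robot sees them), and draw each, sole down, slowly for a good hand's breadth over the bare table to feel which is which; then stand the coarse one squarely between the cheeks of the green sloping rest, half-way up the slope, where it stays put by its grip, and the worn one flat in the red tray. Never let a block slide down the rest, and leave the two ink tins where they are.

Things in the scene. Friction and masses are not known exactly. Their poses are not given: they have to be found in the camera images.
- block_left_mid (a point): centre of the sanding block that starts in the stand's left (+y) bay: blue, 42 (x) x 60 (y) x 50 mm high, z up, about 0.75 kg; grip its plastic from 18 mm above the sole up. Its captive sole (34 x 41 mm, 5 mm proud below) has 1.5 mm play and hangs that much lower when lifted. Drawn over the table by its weight alone, the coarse block resists with 5 to 8 N, the worn one with 1 to 2 N.
- block_right_mid (a point): centre of the sanding block that starts in the stand's right (-y) bay: same shape, size, look and about the same weight as the left one. Which of the two is coarse and which worn is drawn anew for every run and cannot be seen.
- stand_mid (a point): middle of the top of the fixed stand's base plate (90 x 196 mm, 4 mm thick), z up. The blocks stand on it at y = +50 and -50 mm, turned like the stand. Fins 6 mm thick, reaching 42 mm above this plate, stand 3 mm off both 60-mm ends of each block: grip a block there across its 42 mm width (closing along the stand's x) and lift it straight up by over 50 mm.
- rest_mid (a point): middle of the deck's face of the fixed green rest, 30 mm above the table: x climbs the 16 degree slope, y level, z normal to it. Deck 110 (x) x 64 mm, on a base 125 x 82. Cheeks 50 long, 44 tall, leave a 50 mm channel along x: a block fits only lengthwise, gripped by its 60-mm ends (closing along x), its centre then 25 mm along z. The worn block slides off here, the coarse one stays.
- tray_in (a point): centre of the inner floor of the fixed red tray, 140 x 140 mm outside, walls 4 mm thick, rim 12 mm above the table; z up. A block standing in it has its centre 25 mm above this point.
- tin_red: red round ink tin, 69 mm across, 43 mm tall, a loose bystander; origin at the centre of its underside, z up
- tin_blue: dark blue round ink tin, 69 mm across, 43 mm tall, a loose bystander; origin at the centre of its underside, z up
Not all that is in view belongs to the job. Leave any white look-alike of the part that bears block_left_mid alone.

How it is judged (in metres and radians):
On the way, in this order (a step that is already met when the one before it is completed fails the run):
1. the block from the left bay, out of the stand, slides flat over the bare table (at over 6 mm/s for 0.5 s) (height (world z) of block_left_mid between 0.021 and 0.0285 m and angle between block_left_mid's own z axis and vertical below 0.12 rad and linear speed of block_left above 0.006 m/s and horizontal distance between block_left_mid and stand_mid above 0.1 m), for 0.5 s.
2. the block from the right bay, out of the stand, slides flat over the bare table (at over 6 mm/s for 0.5 s) (height (world z) of block_right_mid between 0.021 and 0.0285 m and angle between block_right_mid's own z axis and vertical below 0.12 rad and linear speed of block_right above 0.006 m/s and horizontal distance between block_right_mid and stand_mid above 0.1 m), for 0.5 s.
At the end, for the whole second after the job is handed in: One block, the coarse one, stands let go, flat on the sloping deck between the cheeks, its centre 22 mm below to 30 mm above mid-slope along the deck; the other stands flat in the tray; both at rest. (The worn one cannot stay on the slope.) (((x of block_left_mid in the frame of rest_mid between -0.022 and 0.03 m and y of block_left_mid in the frame of rest_mid between -0.012 and 0.012 m and z of block_left_mid in the frame of rest_mid between 0.02 and 0.03 m and angle between the z axis of block_left_mid and the z axis of rest_mid, either way round below 0.07 rad and linear speed of each of block_left, block_right below 0.01 m/s and x of block_right_mid in the frame of tray_in between -0.05 and 0.05 m and y of block_right_mid in the frame of tray_in between -0.05 and 0.05 m and z of block_right_mid in the frame of tray_in between 0.02 and 0.03 m and angle between block_right_mid's own z axis and vertical below 0.07 rad) or (x of block_right_mid in the frame of rest_mid between -0.022 and 0.03 m and y of block_right_mid in the frame of rest_mid between -0.012 and 0.012 m and z of block_right_mid in the frame of rest_mid between 0.02 and 0.03 m and angle between the z axis of block_right_mid and the z axis of rest_mid, either way round below 0.07 rad and linear speed of each of block_right, block_left below 0.01 m/s and x of block_left_mid in the frame of tray_in between -0.05 and 0.05 m and y of block_left_mid in the frame of tray_in between -0.05 and 0.05 m and z of block_left_mid in the frame of tray_in between 0.02 and 0.03 m and angle between block_left_mid's own z axis and vertical below 0.07 rad))); the robot touches nothing.
It fails at once if a block slides, let go, down the sloping rest ((x of block_left_mid in the frame of rest_mid between -0.06 and -0.032 m and y of block_left_mid in the frame of rest_mid between -0.025 and 0.025 m and z of block_left_mid in the frame of rest_mid below 0.03 m and height (world z) of block_left_mid above 0.033 m and contact force between the fingers and block_left below 0.1 N) or (x of block_right_mid in the frame of rest_mid between -0.06 and -0.032 m and y of block_right_mid in the frame of rest_mid between -0.025 and 0.025 m and z of block_right_mid in the frame of rest_mid below 0.03 m and height (world z) of block_right_mid above 0.033 m and contact force between the fingers and block_right below 0.1 N)).
It fails at once if an ink tin is moved by more than 30 mm or tipped (distance of any of tin_red, tin_blue from where it was at the start of the episode above 0.03 m or angle between any of tin_red, tin_blue's own z axis and vertical above 0.3 rad).
It also fails if it takes over 72 s, if anything falls off the work surface, if the arm or the gripper's body presses on something with over 40 N, if the wrist force passes 120 N, or if a joint passes its speed limit or range.

## Robot

A 7-joint arm with a two-finger parallel gripper is mounted at the origin on a cart in front of the work surface, level with it; the furniture and walls round the work are solid. World frame = base frame: x ahead of the robot, y to its left, z up, the work surface at z = 0. Lengths are in m, angles in degrees, forces in N, time in s.
With the tool pointing down it reaches from about 0.425 to 0.875 m from the base axis. Payload 4.7 kg.
Tool frame: the origin (TCP) lies at the very end of the fingers, on their centre line; the grasp point (between the pads) lies 19 mm behind it; z points along the fingers, y is the line along which they close (so a half turn about z gives the same grasp; the last joint's range is limited). The gripper opens to 87 mm and grips with 3 to 60 N. Pads are 19 mm wide; open, the fingers measure 117 mm over their backs; the gripper's body (75 mm by 190 mm) begins 51 mm behind the grasp point.
Start: joints at [68.245, 18.392, -4.016, 83.108, 1.295, 78.541, -3.26], TCP at [0.249, -0.6, 0.223] pointing down, gripper open.
Joint ranges: [-163.93, 163.93], [-17.29, 119.83], [-79.2, 71.16], [3.27, 140.29], [-89.18, 269.18], [5.43, 117.66], [-154.24, 154.24]. Speed limits (degrees/s): [147.25, 147.25, 180, 180, 180, 180, 180].

## Interface

Orientations are given as [roll, pitch, yaw] about the fixed x, y, z axes, in that order (R = Rz(yaw) Ry(pitch) Rx(roll)).
In Python, from cell import telemetry, cams, env gives the robot as it stands.
- The arm moves only by the tool arm_command, never from a script. Its argument "series" is text: rows parted by semicolons, each of 5 numbers parted by spaces: the shift along the tool's x, y, z in mm, then the turn about the tool's z in rad, then the closure in counts, from 0 (fully open) to 255 (shut). A call has 1 to 20 rows; each row shifts and turns the commanded pose from where the row before left it, along the tool's axes as they then stand; what a row does not reach is not made up. A row lasts 1/12 s, in which the tool goes at most 41.7 mm and 7.16 degrees, less where a joint would pass 70% of its speed; a pose out of reach is approached as far as the arm can. A call is refused whole if a number of a shift passes 41.7 or a number of a turn 0.125, either way. A call with a gripper value outside its range is refused whole. The fingers move at their own pace and stop on an object; "squeeze" is the grip in N (left out, the last holds). Time passes only in rows, so rows that do not move let the fingers close. It gives the time, the measured TCP pose, the force, the opening and the grip force at its end, in the units of the state.
- telemetry.get_obs(): the state, without advancing time (a new reading comes with each control period).
- cams.read_camera(name): name is "side" or "top"; returns the picture (400x640x3 uint8, blue, green, red); there is no depth.
- cams.calibration(name): a dict with "K" (3x3 intrinsics, pixels), "dist" ([k1, k2, p1, p2, k3] as OpenCV has them; the pictures are not rectified), "origin" and "rotation" of the camera in the world. Camera axes: x right, y down, z forward; pixel columns grow to the right and rows downward; lengths in m; the calibration is good to about 2 mm. A picture is of the moment at which its call begins. calibration takes no time and is no camera call.
- env.sign_off(): hands the job in; it is judged then, once.
The state is a dict: "time_s": time; "qpos": joint angles; "joint_velocities": joint speeds; "effort": joint torques, N m; "tool_pos": TCP position; "tool_rot": TCP orientation; "force": force on the tool from outside, world axes, zero at the start; "wrist_torque": the same for the moment, N m; "grip_width": finger opening in m; "grasp_force": force on a finger pad.
Only numpy, scipy, OpenCV 4.12 (cv2) and the standard library are available. Lean on these libraries where they do the work, as an engineer would, in place of code of your own. Each camera call takes 0.05 s, during which the arm holds its last target. There are 200 camera calls.

## Working session

There is one attempt and no reset: what is moved stays moved. The work goes in short steps, Python scripts to look and compute and a tool call to move; the robot and the scene stay as the last step left them, time stands still between calls to the robot, and variables do not carry over. Pictures are saved under pics/ and viewed, at most 10 in all, crops included, and the job is handed in when it is done.

Besides the shell and the picture viewer there is one more tool, called after "Call:" in YAML: its name, and indented under it one key for each argument. arm_command: Moves the arm, as the interface text tells. Its arguments: {"type":"object","properties":{"series":{"type":"string"},"squeeze":{"type":"number"}},"required":["series"]}

```bash
mkdir -p pics; ls
python3 - <<'E'
from cell import telemetry,cams
import cv2,numpy as np
for n in("top","side"):
    cv2.imwrite(f"pics/{n}0.png",cams.read_camera(n)); c=cams.calibration(n); print(n,{k:np.round(v,4).tolist() for k,v in c.items()})
o=telemetry.get_obs();print(o)
E
```

```text
pics
top {'K': [[409.7046, 0.0, 312.8033], [0.0, 409.7046, 202.4762], [0.0, 0.0, 1.0]], 'dist': [-0.066, 0.0, 0.0, 0.0, 0.0], 'origin': [0.2863, 0.0649, 1.104], 'rotation': [-168.5229, -1.2185, -91.3485]}
side {'K': [[501.4613, 0.0, 312.9214], [0.0, 501.4613, 202.4137], [0.0, 0.0, 1.0]], 'dist': [-0.0131, 0.0, 0.0, 0.0, 0.0], 'origin': [0.4905, 1.0524, 0.7016], 'rotation': [-123.3194, -0.8456, -179.4958]}
{'time_s': 0.1, 'qpos': array([68.24472084, 18.43533407, -4.01833864, 83.16904416,  1.29466912,
       78.54082773, -3.26075693]), 'joint_velocities': array([ 9.64275450e-02, -1.59338919e-01,  2.22624193e-02, -2.08951867e-01,
        5.53665716e-02, -1.15801622e-04, -2.62428526e-02]), 'effort': array([ 8.85652639e-05, -4.92572093e+01, -4.05416228e-01, -3.13396347e+01,
       -6.41111308e-02,  3.95414466e-02,  3.47153934e-05]), 'tool_pos': array([ 0.24919614, -0.59978675,  0.22155544]), 'tool_rot': array([-1.79900022e+02,  4.30175815e-03,  2.25667435e+01]), 'force': array([ 0.43508981,  0.35974878, -1.06309421]), 'wrist_torque': array([-0.03254177, -0.07679607, -0.00779775]), 'grasp_force': 0.0, 'grip_width': 0.08715848714394453}
```

View pics/top0.png

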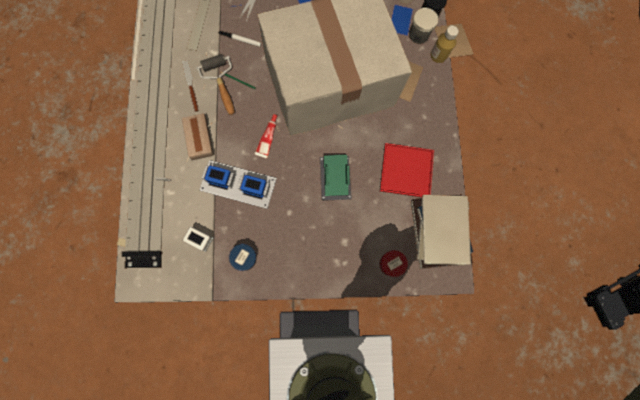

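View pics/side0.png

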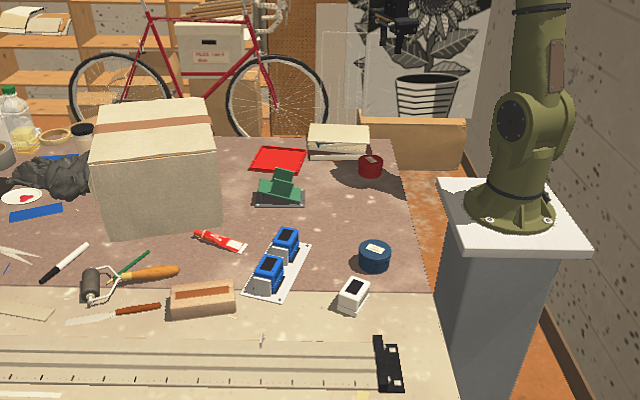

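The top view (image up = +x, left = +y) shows the stand at about (238,184), with blocks at (217,176) and (254,185). The green rest is at (336,176), the red tray at (407,170), the blue tin at (243,255) and the red tin at (394,263). There is a white decoy at (197,237). The side view shows the same layout, with the rest near (280,190).

```bash
cat > h.py <<'E'
import cv2,numpy as np
from scipy.spatial.transform import Rotation as R
from cell import telemetry,cams
C={n:cams.calibration(n) for n in("top","side")}
def ray(n,p):
    c=C[n];u=cv2.undistortPoints(np.float64(p).reshape(-1,1,2),np.array(c["K"]),np.array(c["dist"])).reshape(-1,2)
    d=np.c_[u,np.ones(len(u))]@R.from_euler('xyz',c["rotation"],degrees=True).as_matrix().T
    return np.array(c["origin"]),d
def onz(n,p,z):
    o,d=ray(n,p);return o+d*((z-o[2])/d[:,2])[:,None]
def proj(n,P):
    c=C[n];M=R.from_euler('xyz',c["rotation"],degrees=True).as_matrix().T
    return cv2.projectPoints(np.float64(P).reshape(-1,1,3),cv2.Rodrigues(M)[0],-M@np.array(c["origin"]),np.array(c["K"]),np.array(c["dist"]))[0].reshape(-1,2)
def mask(im,lo,hi):return cv2.inRange(cv2.cvtColor(im,cv2.COLOR_BGR2HSV),lo,hi)
def blobs(m,amin=60):
    return [c for c in cv2.findContours(m,cv2.RETR_EXTERNAL,cv2.CHAIN_APPROX_NONE)[0] if cv2.contourArea(c)>amin]
E
python3 - <<'E'
from h import *
t=cv2.imread("pics/top0.png");s=cv2.imread("pics/side0.png")
cols=dict(blue=((100,120,60),(130,255,255),.054),green=((60,60,30),(90,255,255),.03),red=((0,170,90),(8,255,255),.012),white=((0,0,180),(179,50,255),.004))
for k,(lo,hi,z) in cols.items():
    for n,im in(("top",t),("side",s)):
        for c in blobs(mask(im,lo,hi)):
            r=cv2.minAreaRect(c); 
            if not(150<r[0][0]<450 and 130<r[0][1]<300):continue
            b=cv2.boxPoints(r); w=onz(n,b,z)
            print(k,n,np.round(r[0]),cv2.contourArea(c),'ctr',np.round(onz(n,[r[0]],z)[0,:2],4),'box',np.round(w[:,:2],3).tolist() if n=="top" else '')
def crop(im,x,y,w,h,f):return cv2.resize(im[y:y+h,x:x+w],None,fx=f,fy=f,interpolation=cv2.INTER_CUBIC)
a=crop(t,190,140,250,75,3);b=crop(s,230,140,125,165,3)
cv2.imwrite("pics/c_top.png",a);
b=crop(s,230,140,160,110,5);cv2.imwrite("pics/c_side.png",b)
E
```

```text
blue top [253. 186.] 361.5 ctr [0.5467 0.1945] box [[0.531, 0.229], [0.579, 0.218], [0.563, 0.16], [0.515, 0.171]]
blue top [217. 176.] 350.5 ctr [0.5745 0.289 ] box [[0.559, 0.325], [0.607, 0.315], [0.59, 0.253], [0.542, 0.264]]
blue side [269. 271.] 591.5 ctr [0.5724 0.3127] box 
blue side [287. 241.] 462.0 ctr [0.5422 0.2166] box 
green top [336. 175.] 885.0 ctr [ 0.5787 -0.0279] box [[0.636, 0.003], [0.635, -0.063], [0.522, -0.058], [0.524, 0.006]]
green side [281. 183.] 815.0 ctr [ 0.572  -0.0584] box 
red top [407. 170.] 2230.5 ctr [ 0.5943 -0.2286] box [[0.535, -0.148], [0.674, -0.172], [0.656, -0.312], [0.516, -0.284]]
red side [221. 241.] 153.0 ctr [0.6931 0.1647] box 
red side [370. 166.] 324.0 ctr [ 0.3302 -0.1862] box 
red side [278. 159.] 1106.0 ctr [ 0.5932 -0.2181] box 
white top [195. 238.] 318.5 ctr [0.4165 0.3549] box [[0.412, 0.391], [0.449, 0.374], [0.421, 0.319], [0.384, 0.336]]
white top [237. 184.] 580.0 ctr [0.5654 0.2439] box [[0.55, 0.348], [0.636, 0.328], [0.581, 0.14], [0.496, 0.162]]
white side [354. 288.] 431.5 ctr [0.4031 0.3018] box 
white side [283. 278.] 748.0 ctr [0.548  0.2775] box 
white side [234. 244.] 64.5 ctr [0.665  0.1663] box
```

View pics/c_top.png

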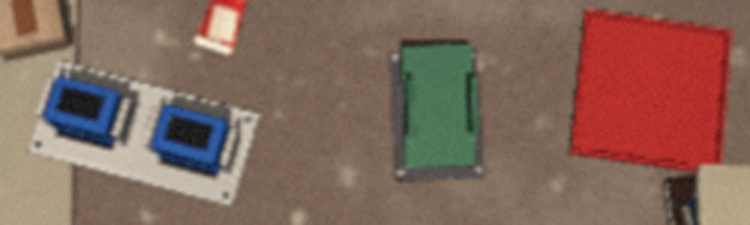

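View pics/c_side.png

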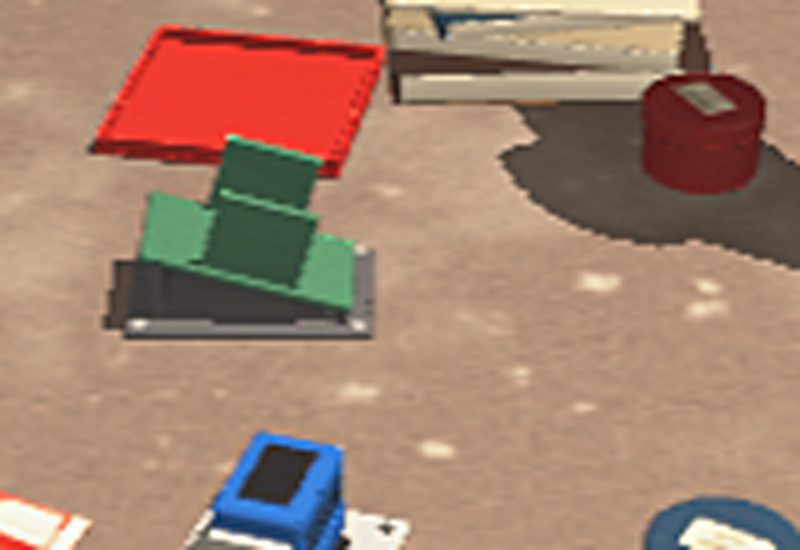

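The crops show the stand at a slight yaw with a black label on each block top. The rest deck is high at the far end (+x), with corners in the side picture at about (260,178), (258,192), (300,202) and (302,188). The tray is at (407,170) in the top view. I'll refine these with the correct heights.

Run:
```python
from h import *
t=cv2.imread("pics/top0.png");s=cv2.imread("pics/side0.png")
f=lambda a:np.round(a,4).tolist()
# labels
for n,im,bx in(("top",t,[(206,168,228,186),(243,177,268,196)]),("side",s,[(252,252,286,285),(272,225,302,255)])):
    g=cv2.cvtColor(im,cv2.COLOR_BGR2HSV)
    for x0,y0,x1,y1 in bx:
        sub=g[y0:y1,x0:x1]; 
        m=((sub[...,2]<70)&(sub[...,1]<140)).astype(np.uint8)
        k=max(blobs(m,5),key=cv2.contourArea);r=cv2.minAreaRect(k);c=np.array(r[0])+[x0,y0]
        print(n,'label',f(c),r[1:],f(onz(n,[c],.054)[0]))
# rest corners side (far-hi, near-hi, near-lo, far-lo)
hi=.03+.055*np.sin(np.radians(16));lo=.03-.055*np.sin(np.radians(16))
P=np.array([[260,178.4],[258,191.6],[300.4,202],[301.6,188]])
w=np.array([onz("side",[p],z)[0] for p,z in zip(P,(hi,hi,lo,lo))]);print('side rest',f(w),f(w.mean(0)))
P=np.array([[324,154],[347.5,153.7],[350,195.3],[325,195.7]])
w=np.array([onz("top",[p],z)[0] for p,z in zip(P,(hi,hi,lo,lo))]);print('top rest',f(w),f(w.mean(0)))
# base plate bright corners top picture at small z
print('base',f(onz("top",[[321.5,159],[347.5,159],[350,197],[323.5,197.5]],.003)))
print('tins',f(onz("top",[[243,255],[394,263]],.043)),f(onz("side",[[375,250],[371,160]],.043)))
print('box foot',f(onz("top",[[290,130],[412,105]],0)),f(onz("side",[[110,237],[222,222]],0)))
print('books',f(onz("top",[[424,196],[424,264]],.07)))
for n in C:print(n,f(proj(n,[[.58,-.03,.03]])))
```

```text
top label [216.3529, 174.0882] ((13.339459419250488, 7.276068687438965), 14.03624439239502) [0.5806, 0.2914, 0.054]
top label [252.2059, 183.6765] ((13.339459419250488, 7.518604278564453), 14.03624439239502) [0.5526, 0.1961, 0.054]
side label [267.9888, 263.618] ((9.751980781555176, 15.899969100952148), 32.00538635253906) [0.5766, 0.2904, 0.054]
side label [285.2, 234.1] ((9.391485214233398, 13.416407585144043), 26.56505012512207) [0.5479, 0.1925, 0.054]
side rest [[0.6262, -0.0542, 0.0452], [0.625, 0.0095, 0.0452], [0.5208, 0.0066, 0.0148], [0.5197, -0.0599, 0.0148]] [0.5729, -0.0245, 0.03]
top rest [[0.634, 0.0039, 0.0452], [0.6339, -0.06, 0.0452], [0.5249, -0.0655, 0.0148], [0.5251, 0.0029, 0.0148]] [0.5795, -0.0297, 0.03]
base [[0.6333, 0.0089, 0.003], [0.6321, -0.0643, 0.003], [0.5227, -0.0667, 0.003], [0.5227, 0.0065, 0.003]]
tins [[0.3667, 0.2202, 0.043], [0.3374, -0.1691, 0.043]] [[0.3579, 0.2279, 0.043], [0.3315, -0.1673, 0.043]]
box foot [[0.7223, 0.0963, 0.0], [0.7956, -0.2614, 0.0]] [[0.9524, 0.1435, -0.0], [0.7065, 0.0771, 0.0]]
books [[0.5074, -0.253, 0.07], [0.3315, -0.2396, 0.07]]
top [[336.7558, 174.5391]]
side [[277.5397, 188.6988]]
```

Call:
arm_command:
  series: "26.1 -12.4 0 0 0;26.1 -12.4 0 0 0;26.1 -12.4 0 0 0;26.1 -12.4 0 0 0;26.1 -12.4 0 0 0;26.1 -12.4 0 0 0;26.1 -12.4 0 0 0;26.1 -12.4 0 0 0;26.1 -12.4 0 0 0;26.1 -12.4 0 0 0;26.1 -12.4 0 0 0;26.1 -12.4 0 0 0;26.1 -12.4 0 0 0;26.1 -12.4 0 0 0"
  squeeze: 25

```text
time_s: 1.27
tool_pos: [0.5207, -0.2985, 0.2221]
tool_rot: [-180.0, 0.0, 22.6]
force: [0.8, 0.2, 0.3]
grip_width: 0.0869
grasp_force: 0.0
```

Call:
arm_command:
  series: "14.1 -26.2 0 0 0;14.1 -26.2 0 0 0;14.1 -26.2 0 0 0;14.1 -26.2 0 0 0;14.1 -26.2 0 0 0;14.1 -26.2 0 0 0;14.1 -26.2 0 0 0;14.1 -26.2 0 0 0;14.1 -26.2 0 0 0;14.1 -26.2 0 0 0;14.1 -26.2 0 0 0;14.1 -26.2 0 0 0;14.1 -26.2 0 0 0;14.1 -26.2 0 0 0;14.1 -26.2 0 0 0;14.1 -26.2 0 0 0;14.1 -26.2 0 0 0;14.1 -26.2 0 0 0;14.1 -26.2 0 0 0;14.1 -26.2 0 0 0"

```text
time_s: 2.93
tool_pos: [0.5794, 0.2934, 0.2219]
tool_rot: [180.0, 0.1, 22.5]
force: [-0.3, -0.7, -0.4]
grip_width: 0.087
grasp_force: 0.0
```

Call:
arm_command:
  series: "0 0 0 -0.1115 0;0 0 0 -0.1115 0;0 0 0 -0.1115 0;0 0 0 -0.1115 0;0 0 0 -0.1115 0;0 0 0 -0.1115 0;0 0 0 -0.1115 0;0 0 0 -0.1115 0;0 0 0 0 0;0 0 0 0 0"

```text
time_s: 3.77
tool_pos: [0.5794, 0.2921, 0.222]
tool_rot: [-180.0, 0.0, 73.5]
force: [0.2, -0.9, 0.3]
grip_width: 0.0874
grasp_force: 0.0
```

Call:
arm_command:
  series: "0 0 27 0 0;0 0 27 0 0;0 0 27 0 0;0 0 27 0 0;0 0 27 0 0;0 0 27 0 0;0 0 27 0 0;0 0 7 0 0;0 0 7 0 0;0 0 0 0 0;0 0 0 0 255;0 0 0 0 255;0 0 0 0 255;0 0 0 0 255;0 0 0 0 255;0 0 0 0 255;0 0 0 0 255;0 0 0 0 255"
  squeeze: 25

```text
time_s: 5.27
tool_pos: [0.5796, 0.2923, 0.0196]
tool_rot: [180.0, 0.0, 73.7]
force: [2.7, -0.4, 0.1]
grip_width: 0.0419
grasp_force: 22.7
```

Call:
arm_command:
  series: "0 0 -15 0 255;0 0 -25 0 255;0 0 -25 0 255;0 0 -15 0 255;-22.8 -5.9 0 0 255;-22.8 -5.9 0 0 255;-22.8 -5.9 0 0 255;-22.8 -5.9 0 0 255;-22.8 -5.9 0 0 255;-22.8 -5.9 0 0 255;-22.8 -5.9 0 0 255;-22.8 -5.9 0 0 255;-22.8 -5.9 0 0 255;0 0 0 0 255;0 0 0 0 255;0 0 0 0 255"

```text
time_s: 6.6
tool_pos: [0.4707, 0.1106, 0.0996]
tool_rot: [180.0, 0.0, 73.7]
force: [0.4, 1.1, -7.7]
grip_width: 0.0415
grasp_force: 25.0
```

Call:
arm_command:
  series: "0 0 0 0.114 255;0 0 0 0.114 255;0 0 0 0.114 255;0 0 0 0.114 255;0 0 0 0.114 255;0 0 0 0.114 255;0 0 0 0.114 255;0 0 0 0.114 255;0 0 0 0.114 255;0 0 0 0.114 255;0 0 0 0.114 255;0 0 20 0 255;0 0 20 0 255;0 0 20 0 255;0 0 10 0 255;0 0 5 0 255;0 0 2 0 255;0 0 2 0 255;0 0 0 0 255"

```text
time_s: 8.18
tool_pos: [0.4717, 0.1107, 0.0211]
tool_rot: [-180.0, -0.1, 1.8]
force: [-0.6, 1.6, -7.8]
grip_width: 0.0419
grasp_force: 25.0
```

Call:
arm_command:
  series: "0 0 3 0 255;0 0 2 0 255;0 0 0 0 255;0 0 0 0 100;0 0 0 0 100;0 0 0 0 100;0 0 0 0 100;0 0 0 0 255;0 0 0 0 255;0 0 0 0 255;0 0 0 0 255;0 0 0 0 255"
  squeeze: 12

```text
time_s: 9.18
tool_pos: [0.471, 0.1104, 0.0156]
tool_rot: [180.0, -0.0, 1.8]
force: [-0.0, 0.7, 1.1]
grip_width: 0.0418
grasp_force: 12.0
```

Call:
arm_command:
  series: "0 4 0 0 255;0 4 0 0 255;0 4 0 0 255;0 4 0 0 255;0 4 0 0 255;0 4 0 0 255;0 4 0 0 255;0 4 0 0 255;0 4 0 0 255;0 4 0 0 255;0 4 0 0 255;0 4 0 0 255"

```text
time_s: 10.18
tool_pos: [0.4725, 0.0651, 0.0157]
tool_rot: [-179.8, -0.0, 1.9]
force: [-1.3, 7.5, 0.3]
grip_width: 0.0424
grasp_force: 12.0
```

Call:
arm_command:
  series: "0 4 0 0 255;0 4 0 0 255;0 4 0 0 255;0 4 0 0 255;0 4 0 0 255;0 4 0 0 255;0 4 0 0 255"

```text
time_s: 10.77
tool_pos: [0.4734, 0.0373, 0.0156]
tool_rot: [-179.8, -0.0, 1.9]
force: [-0.0, 6.5, 0.7]
grip_width: 0.0418
grasp_force: 12.0
```

Call:
arm_command:
  series: "0 4 0 0 255;0 4 0 0 255;0 4 0 0 255;0 4 0 0 255;0 4 0 0 255;0 4 0 0 255"

```text
time_s: 11.27
tool_pos: [0.4742, 0.0135, 0.0157]
tool_rot: [-179.8, -0.0, 1.9]
force: [0.1, 8.1, 0.2]
grip_width: 0.0415
grasp_force: 12.0
```

Call:
arm_command:
  series: "0 0 0 0 255;0 0 0 0 255"

```text
time_s: 11.43
tool_pos: [0.4742, 0.0125, 0.0156]
tool_rot: [-179.8, -0.0, 1.9]
force: [-0.4, 5.5, 1.5]
grip_width: 0.0422
grasp_force: 12.0
```

Call:
arm_command:
  series: "0 0 0 0 0;0 0 0 0 0;0 0 0 0 0;0 0 0 0 0;0 0 0 0 0;0 0 0 0 0"

```text
time_s: 11.93
tool_pos: [0.474, 0.01, 0.0155]
tool_rot: [180.0, 0.0, 1.8]
force: [-0.4, 0.8, -0.8]
grip_width: 0.074
grasp_force: 0.0
```

Call:
arm_command:
  series: "0 0 0 -0.1208 0;0 0 0 -0.1208 0;0 0 0 -0.1208 0;0 0 0 -0.1208 0;0 0 0 -0.1208 0;0 0 0 -0.1208 0;0 0 0 -0.1208 0;0 0 0 -0.1208 0;0 0 0 -0.1208 0;0 0 0 -0.1208 0;0 0 0 -0.1208 0;0 0 0 -0.1208 0;0 0 0 -0.1208 0;0 0 0 0 0;0 0 0 0 0"

```text
time_s: 13.18
tool_pos: [0.4741, 0.0103, 0.0155]
tool_rot: [-180.0, -0.0, 91.6]
force: [-0.9, 0.7, -0.0]
grip_width: 0.0868
grasp_force: 0.1
```

Call:
arm_command:
  series: "0 0 0 0 255;0 0 0 0 255;0 0 0 0 255;0 0 0 0 255;0 0 0 0 255;0 0 0 0 255;0 0 0 0 255"
  squeeze: 25

```text
time_s: 13.77
tool_pos: [0.474, 0.0104, 0.0155]
tool_rot: [-180.0, 0.0, 91.8]
force: [-0.2, -0.1, 1.0]
grip_width: 0.06
grasp_force: 25.0
```

Call:
arm_command:
  series: "0 0 -15 0 255;0 0 -25 0 255;0 0 -25 0 255;0 0 -25 0 255;0 0 -25 0 255;-8.3 21.8 0 0 255;-8.3 21.8 0 0 255;-8.3 21.8 0 0 255;-8.3 21.8 0 0 255;-8.3 21.8 0 0 255;0 0 0 0 255;0 0 0 0 255"

```text
time_s: 14.77
tool_pos: [0.5835, -0.0283, 0.1282]
tool_rot: [-179.8, -0.1, 91.7]
force: [-0.2, -0.1, -7.8]
grip_width: 0.0598
grasp_force: 25.0
```

Run:
```python
from h import *
t=cams.read_camera("top");s=cams.read_camera("side")
print(telemetry.get_obs()["tool_pos"])
a=cv2.resize(t[130:220,290:390],None,fx=4,fy=4,interpolation=2);b=cv2.resize(s[110:220,220:320],None,fx=4,fy=4,interpolation=2)
a=cv2.copyMakeBorder(a,0,80,0,0,0);cv2.imwrite("pics/r1.png",np.hstack([a,b]))
```

```text
[ 0.58242307 -0.02708971  0.1288427 ]
```

View pics/r1.png

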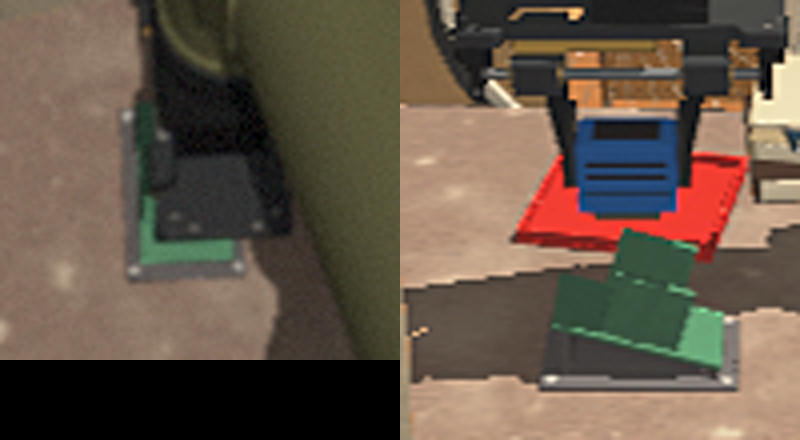

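The side view shows the held block centred at about u=276.8, with its body bottom edge at v≈163 and its corners at u=264.8 and 289. It hangs straight above the rest, whose near cheek spans u≈271–294. The arm hides most of the top view. I'll use the held block, whose pose is known, to correct the camera offsets.

Run:
```python
from h import *
T=np.array([.5824,-.0271,.1288])
print(proj("side",[T+[.03,.021,-.0106],T+[-.03,.021,-.0106],T+[.03,.021,.0344],T+[-.03,.021,.0344]]))
print('blk top label',proj("side",[T+[0,0,.0344]]))
for y in(.0,):
  # rest predicted corners for mid (.577,-.028), yaw 1.8
  def rest(m,yaw,L):
    M=R.from_euler('zy',[yaw,-16],degrees=True).as_matrix();return np.array(m)+np.array(L)@M.T
  L=[[.055,-.032,0],[.055,.032,0],[-.055,.032,0],[-.055,-.032,0],[.025,.025,.044],[-.025,.025,.044],[.025,-.025,.044],[-.025,-.025,.044]]
  for m in([.577,-.028,.03],):
    print(proj("side",rest(m,1.8,L)).round(1).tolist());print(proj("top",rest(m,1.8,L)).round(1).tolist())
```

```text
[[262.5096183  162.4877199 ]
 [287.47041832 162.91376735]
 [261.74050543 145.683994  ]
 [287.22172195 146.1177238 ]]
blk top label [[275.12175906 141.90245176]]
[[258.4, 177.5], [256.6, 190.9], [299.5, 201.1], [299.5, 187.5], [273.0, 177.6], [292.7, 182.4], [273.8, 167.3], [293.0, 172.1]]
[[346.9, 154.8], [323.4, 155.9], [325.2, 196.4], [348.6, 195.2], [327.5, 166.7], [328.3, 185.9], [346.6, 165.8], [347.4, 184.9]]
```

Call:
arm_command:
  series: "-1.5 3 0 0 255;0 0 15 0 255;0 0 15 0 255;0 0 15 0 255;0 0 10 0 255;0 0 7 0 255;0 0 5 0 255;0 0 0 0 255;0 0 0 0 255"

```text
time_s: 15.62
tool_pos: [0.5876, -0.029, 0.0639]
tool_rot: [180.0, 0.0, 91.8]
force: [-0.4, -0.1, -7.0]
grip_width: 0.0598
grasp_force: 25.0
```

Call:
arm_command:
  series: "0 0 2 0 255;0 0 2 0 255;0 0 0 0 255;0 0 0 0 255"

```text
time_s: 15.95
tool_pos: [0.5874, -0.0291, 0.0597]
tool_rot: [180.0, 0.0, 91.8]
force: [-0.1, -0.2, -7.8]
grip_width: 0.0594
grasp_force: 25.0
```

Call:
arm_command:
  series: "0 0 1.5 0 255;0 0 1.5 0 255;0 0 0 0 255;0 0 0 0 255"

```text
time_s: 16.28
tool_pos: [0.5872, -0.0291, 0.0564]
tool_rot: [-180.0, 0.0, 91.8]
force: [0.3, -0.6, -7.2]
grip_width: 0.0598
grasp_force: 25.0
```

Call:
arm_command:
  series: "0 0 1 0 255;0 0 1 0 255;0 0 0 0 255;0 0 0 0 255"

```text
time_s: 16.62
tool_pos: [0.5873, -0.029, 0.0547]
tool_rot: [-180.0, 0.0, 91.8]
force: [-1.1, -0.1, -3.8]
grip_width: 0.0598
grasp_force: 25.0
```

Call:
arm_command:
  series: "0 0 1 0 255;0 0 0 0 255;0 0 0 0 255"

```text
time_s: 16.87
tool_pos: [0.5877, -0.029, 0.0543]
tool_rot: [180.0, 0.0, 91.8]
force: [-4.3, 1.0, 2.6]
grip_width: 0.0603
grasp_force: 25.0
```

Contact came at the expected height. Next I ease the grip so the block can settle onto the slope.

Call:
arm_command:
  series: "0 0 -0.5 0 255;0 0 0 0 255;0 0 0 0 255;0 0 0 0 255"
  squeeze: 3

```text
time_s: 17.2
tool_pos: [0.5877, -0.029, 0.0543]
tool_rot: [180.0, 0.0, 91.8]
force: [-1.9, 1.0, -0.1]
grip_width: 0.0596
grasp_force: 3.0
```

Call:
arm_command:
  series: "0 0 0 0 76;0 0 0 0 74;0 0 0 0 72;0 0 0 0 70;0 0 0 0 68;0 0 0 0 66;0 0 0 0 64;0 0 0 0 60"
  squeeze: 3

```text
time_s: 17.87
tool_pos: [0.5874, -0.0291, 0.054]
tool_rot: [180.0, 0.0, 91.8]
force: [-2.7, -0.2, -2.2]
grip_width: 0.0657
grasp_force: 1.1
```

Run:
```python
from h import *
s=cams.read_camera("side")
cv2.imwrite("pics/r2.png",cv2.resize(s[110:220,220:320],None,fx=5,fy=5,interpolation=2))
```

```text
(no output)
```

View pics/r2.png

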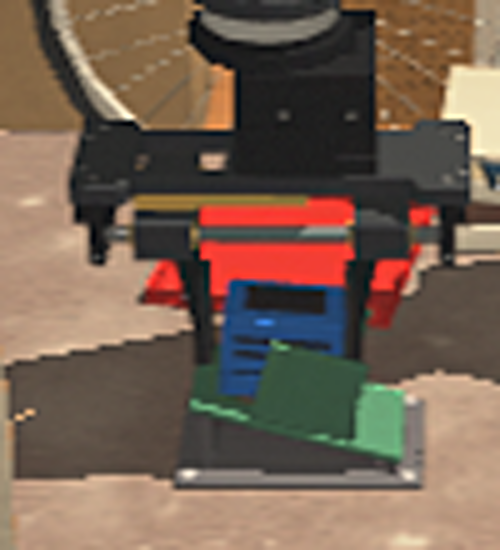

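The block, with its top at about (284,285) in the crop, is partly tilted onto the slope and leaning on the downhill pad. I'll keep opening slowly.

Call:
arm_command:
  series: "0 0 0 0 57;0 0 0 0 54;0 0 0 0 51;0 0 0 0 48;0 0 0 0 44;0 0 0 0 40;0 0 0 0 36;0 0 0 0 30;0 0 0 0 20;0 0 0 0 0;0 0 0 0 0;0 0 0 0 0"

```text
time_s: 18.92
tool_pos: [0.5885, -0.029, 0.0547]
tool_rot: [179.9, 0.0, 91.8]
force: [0.0, -0.2, -0.1]
grip_width: 0.0861
grasp_force: 0.0
```

Run:
```python
from h import *
s=cams.read_camera("side")
cv2.imwrite("pics/r3.png",cv2.resize(s[110:220,220:320],None,fx=5,fy=5,interpolation=2))
```

```text
(no output)
```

View pics/r3.png

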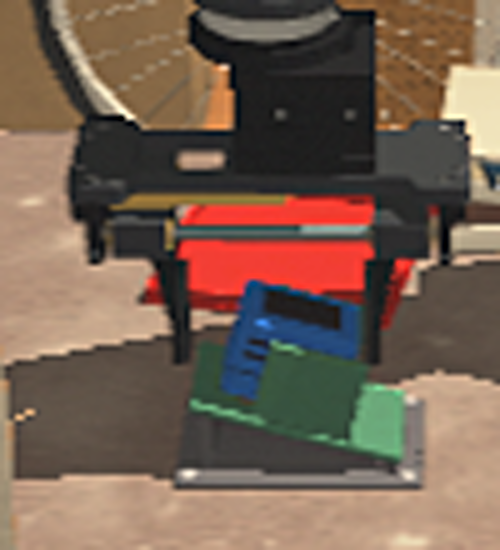

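The block now lies flat between the cheeks, parallel to the deck and a little above mid-slope, and the fingers are clear. Next is the right block.

Call:
arm_command:
  series: "0 0 -10 0 0;0 0 -25 0 0;0 0 -30 0 0;0 0 -30 0 0;0 0 -30 0 0;25 -3.2 0 0 0;25 -3.2 0 0 0;25 -3.2 0 0 0;25 -3.2 0 0 0;25 -3.2 0 0 0;25 -3.2 0 0 0;25 -3.2 0 0 0;25 -3.2 0 0 0;25 -3.2 0 0 0;0 0 0 0.1053 0;0 0 0 0.1053 0;0 0 0 0.1053 0;0 0 0 0 0;0 0 0 0 0"
  squeeze: 25

```text
time_s: 20.55
tool_pos: [0.5518, 0.1952, 0.1799]
tool_rot: [179.9, -0.0, 73.9]
force: [0.3, -0.6, 0.4]
grip_width: 0.0871
grasp_force: 0.0
```

Call:
arm_command:
  series: "0 0 25 0 0;0 0 25 0 0;0 0 25 0 0;0 0 25 0 0;0 0 25 0 0;0 0 25 0 0;0 0 7 0 0;0 0 3 0 0;0 0 0 0 0;0 0 0 0 255;0 0 0 0 255;0 0 0 0 255;0 0 0 0 255;0 0 0 0 255;0 0 0 0 255;0 0 0 0 255;0 0 0 0 255"

```text
time_s: 21.97
tool_pos: [0.5515, 0.1949, 0.019]
tool_rot: [-180.0, 0.0, 73.7]
force: [0.7, -1.2, 2.1]
grip_width: 0.0415
grasp_force: 22.6
```

Call:
arm_command:
  series: "0 0 -15 0 255;0 0 -25 0 255;0 0 -25 0 255;0 0 -10 0 255;-19 -8.6 0 0 255;-19 -8.6 0 0 255;-19 -8.6 0 0 255;-19 -8.6 0 0 255;-19 -8.6 0 0 255;-19 -8.6 0 0 255;0 0 20 0 255;0 0 20 0 255;0 0 20 0 255;0 0 10 0 255;0 0 5 0 255;0 0 2 0 255;0 0 1 0 255;0 0 0 0 255"

```text
time_s: 23.47
tool_pos: [0.4709, 0.1004, 0.0169]
tool_rot: [179.9, -0.0, 73.7]
force: [-0.2, -0.0, -7.3]
grip_width: 0.0417
grasp_force: 25.0
```

Call:
arm_command:
  series: "0 0 1 0 255;0 0 0 0 255;0 0 0 0 100;0 0 0 0 100;0 0 0 0 100;0 0 0 0 100;0 0 0 0 255;0 0 0 0 255;0 0 0 0 255;0 0 0 0 255;0 0 0 0 255"
  squeeze: 12

```text
time_s: 24.38
tool_pos: [0.4702, 0.1, 0.0151]
tool_rot: [180.0, 0.0, 73.7]
force: [0.9, -0.5, 0.5]
grip_width: 0.0419
grasp_force: 12.0
```

Call:
arm_command:
  series: "-3.8 1.1 0 0 255;-3.8 1.1 0 0 255;-3.8 1.1 0 0 255;-3.8 1.1 0 0 255;-3.8 1.1 0 0 255;-3.8 1.1 0 0 255;-3.8 1.1 0 0 255;-3.8 1.1 0 0 255;-3.8 1.1 0 0 255;-3.8 1.1 0 0 255;-3.8 1.1 0 0 255;-3.8 1.1 0 0 255"

```text
time_s: 25.38
tool_pos: [0.4699, 0.0521, 0.0151]
tool_rot: [180.0, -0.0, 73.7]
force: [-0.3, 1.1, 2.4]
grip_width: 0.0415
grasp_force: 12.0
```

Call:
arm_command:
  series: "-3.8 1.1 0 0 255;-3.8 1.1 0 0 255;-3.8 1.1 0 0 255;-3.8 1.1 0 0 255;-3.8 1.1 0 0 255;-3.8 1.1 0 0 255;-3.8 1.1 0 0 255;-3.8 1.1 0 0 255;-3.8 1.1 0 0 255;-3.8 1.1 0 0 255;-3.8 1.1 0 0 255;-3.8 1.1 0 0 255;-3.8 1.1 0 0 255"

```text
time_s: 26.47
tool_pos: [0.4698, 0.0007, 0.0151]
tool_rot: [180.0, 0.0, 73.7]
force: [0.9, 2.0, 4.8]
grip_width: 0.0419
grasp_force: 12.0
```

Call:
arm_command:
  series: "0 0 0 0 255;0 0 0 0 255;0 0 -15 0 255;0 0 -25 0 255;0 0 -25 0 255;0 0 -25 0 255;0 0 -30 0 255;0 0 -30 0 255;-18.1 19.9 0 0 255;-18.1 19.9 0 0 255;-18.1 19.9 0 0 255;-18.1 19.9 0 0 255;-18.1 19.9 0 0 255;-18.1 19.9 0 0 255;-18.1 19.9 0 0 255;-18.1 19.9 0 0 255;-18.1 19.9 0 0 255;-18.1 19.9 0 0 255"
  squeeze: 25

```text
time_s: 27.97
tool_pos: [0.608, -0.2296, 0.1613]
tool_rot: [-179.6, 0.0, 73.7]
force: [0.2, 0.7, -6.1]
grip_width: 0.042
grasp_force: 25.0
```

Call:
arm_command:
  series: "0 0 0 0 255;0 0 0 0 255;0 0 25 0 255;0 0 25 0 255;0 0 25 0 255;0 0 25 0 255;0 0 20 0 255;0 0 12 0 255;0 0 5 0 255;0 0 3 0 255;0 0 2 0 255;0 0 0 0 255;0 0 0 0 255"

```text
time_s: 29.05
tool_pos: [0.6108, -0.2288, 0.0244]
tool_rot: [179.9, 0.0, 73.7]
force: [-0.1, 0.1, -7.8]
grip_width: 0.0417
grasp_force: 25.0
```

Call:
arm_command:
  series: "0 0 1.5 0 255;0 0 1.5 0 255;0 0 1 0 255;0 0 0 0 255;0 0 0 0 255"

```text
time_s: 29.47
tool_pos: [0.6108, -0.2287, 0.02]
tool_rot: [179.9, 0.0, 73.7]
force: [-0.3, -0.6, -2.9]
grip_width: 0.0417
grasp_force: 25.0
```

Call:
arm_command:
  series: "0 0 1 0 255;0 0 0 0 255;0 0 0 0 255"

```text
time_s: 29.72
tool_pos: [0.611, -0.2288, 0.0194]
tool_rot: [179.9, 0.0, 73.7]
force: [-1.3, -0.4, 4.4]
grip_width: 0.0421
grasp_force: 25.0
```

Call:
arm_command:
  series: "0 0 0 0 60;0 0 0 0 60;0 0 0 0 60;0 0 0 0 60;0 0 0 0 60;0 0 -10 0 60;0 0 -25 0 60;0 0 -30 0 60;0 0 -30 0 60;0 0 -30 0 60;0 0 -30 0 60;-25 0 0 0 60;-25 0 0 0 60;-25 0 0 0 60;-25 0 0 0 60;-25 0 0 0 60;-25 0 0 0 60;0 0 0 0 60;0 0 0 0 60;0 0 0 0 60"

```text
time_s: 31.38
tool_pos: [0.5682, -0.3715, 0.1735]
tool_rot: [180.0, -0.1, 73.7]
force: [-0.5, 0.0, -0.5]
grip_width: 0.0665
grasp_force: 0.0
```

Run:
```python
from h import *
s=cams.read_camera("side");t=cams.read_camera("top")
a=cv2.resize(s[110:220,220:390],None,fx=4,fy=4,interpolation=2);b=cv2.resize(t[130:280,290:460],None,fx=2,fy=2,interpolation=2)
b=cv2.copyMakeBorder(b,0,0,0,a.shape[1]-b.shape[1],0)
im=np.vstack([a,b]);im=im[:600] if im.shape[0]>600 else im
cv2.imwrite("pics/f.png",im)
c=[k for k in blobs(mask(t,(100,120,60),(130,255,255)),60)]
for k in c:
    q=cv2.minAreaRect(k);print(np.round(q[0]),q[1],onz("top",[q[0]],.05)[0].round(3))
```

```text
[336. 170.] (23.0, 17.0) [ 0.586 -0.028  0.05 ]
[409. 162.] (23.318470001220703, 18.03638458251953) [ 0.608 -0.225  0.05 ]
[401.  20.] (18.248287200927734, 27.125831604003906) [ 1.047 -0.235  0.05 ]
```

View pics/f.png

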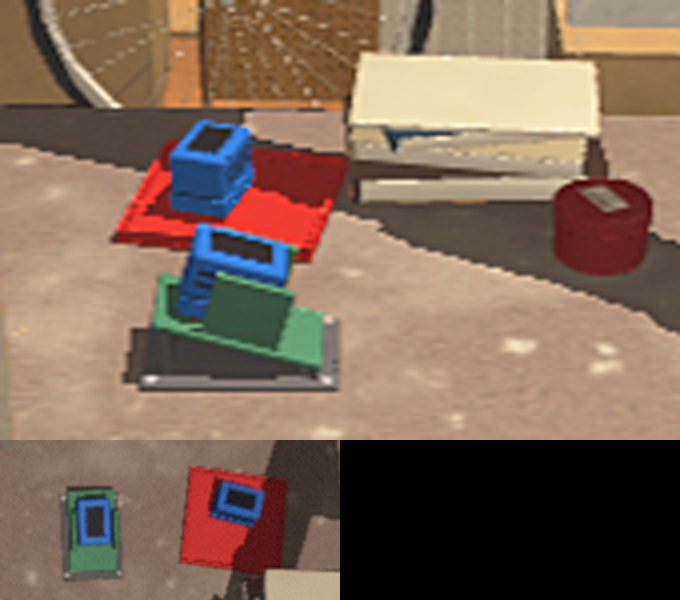

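The side view shows the coarse block flat between the cheeks and the worn block flat in the tray. In the top view they are at (336,170) and (409,162). The tins and the gripper are clear. One last numeric check of how far up the slope the block stands.

Run:
```python
from h import *
for q in([336,170],[337,170.5]):
    x=.008
    for _ in range(5):
        z=.03+.05*np.cos(.279)+x*np.sin(.279);w=onz("top",[q],z)[0];x=(w[0]-.579+.0138)/np.cos(.279)
    print(x,w)
```

```text
0.013379627898726718 [ 0.57806226 -0.02389927  0.08175117]
0.012043910620721984 [ 0.57677819 -0.02648188  0.08138334]
```

In range: about +12 mm along the slope, limits -22 to +30 mm. Handing in.

```bash
python3 -c "
from cell import env
print(env.sign_off())"
```

```text
the job is handed in; nothing more can be done
None
```

The job is handed in: the left block drew at about 7 N (coarse) and stands on the green rest about 12 mm above mid-slope, while the right block drew at about 1.5 N (worn) and stands flat in the red tray; the sign-off gave no verdict.

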